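# Screw a hose elbow into a clamped vacuum port

### The arm

A 7-joint arm with a two-finger parallel gripper is mounted at the origin on the work surface. World frame = base frame: x ahead of the robot, y to its left, z up, the work surface at z = 0. Lengths are in m, angles in rad, forces in N, time in s.
With the tool pointing down it reaches from about 0.4 to 0.9 m from the base axis. Payload 5.5 kg.
Tool frame: the origin (TCP) lies between the finger pads; the fingertips stand ctrl.tips_ahead ahead of it and the grasp point (between the pads) lies 11 mm behind it (ctrl.tips_ahead is the distance from the TCP to the fingertips, in m); z points along the fingers, x is the direction in which the jaws open and shut, and the axes are right-handed (so a half turn about z gives the same grasp; the last joint's range is limited). The gripper opens to 85 mm and grips with 20 to 120 N. Pads are 22 mm wide; open, the fingers measure 114 mm over their backs; the gripper's body (76 mm by 85 mm) begins 54 mm behind the grasp point. The pads swing forward as they close: fully open they stand 13 mm farther back than shut.
Start: joints at [1.46, 0.501, -0.427, 1.55, 0.221, 1.138, -0.21], TCP at [0.237, -0.605, 0.239] pointing down, gripper open.
Joint ranges: [-2.88, 2.88], [-0.31, 2.03], [-1.54, 1.56], [0.2, 2.42], [-1.41, 4.55], [0.19, 2.02], [-2.57, 2.57]. Speed limits (rad/s): [2.57, 2.57, 3.14, 3.14, 3.14, 3.14, 3.14].

### API

Orientations are given as a unit quaternion [w, x, y, z].
In Python, from cell import sense, optics, finish_job, ctrl gives the robot as it stands.
- The arm moves only by the shell command python3 -m crank 'ROWS' [OPENING] [FORCE]. ROWS is JSON, a list of rows, each an object with "linear": the shift along the tool's x, y, z in mm, a list of three; "twist": the turn, a rotation vector about the tool's x, y, z in degrees, a list of three. A call has 1 to 20 rows; each row shifts and turns the pose as measured when the row begins, along the tool's axes as they then stand; what a row does not reach is not made up. A row lasts 1/8 s, in which the tool goes at most 62.5 mm and 10.7 degrees, less where a joint would pass 70% of its speed; a pose out of reach is approached as far as the arm can. A call with a gripper value outside its range is refused whole. OPENING is the opening in per cent of the stroke, from 0 (shut) to 100 (fully open), set as the call begins (- or left out, the last holds). The fingers move at their own pace and stop on an object; FORCE is the grip in N (left out, the last holds). Time passes only in rows, so rows that do not move let the fingers close. It gives the time, the measured TCP pose, the force and the opening at its end, in the units of the state.
- sense(): the state, without advancing time (a new reading comes with each control period).
- optics.grab_frame(name): name is "side" or "top" or "wrist"; returns a dict with "img" (400x640x3 uint8, red, green, blue), "mtx" (3x3 intrinsics, pixels), "R" (3x3) and "t" (3): a world point X has camera coordinates R X + t. Camera axes: x right, y down, z forward; pixel columns grow to the right and rows downward; lengths in m; the calibration is good to about 2 mm. A picture is of the moment at which its call begins. There is no depth.
- finish_job(): hands the job in, once; it reports no verdict.
The state is a dict: "time_s": time; "joint_positions": joint angles; "qvel": joint speeds; "tau": joint torques, N m; "eef_pos": TCP position; "eef_rot": TCP orientation; "contact_force": force on the tool from outside, world axes, zero at the start; "moment": the same for the moment, N m; "opening": finger opening in m.
Only numpy, scipy, OpenCV 4.12 (cv2) and the standard library are available. Lean on these libraries where they do the work, as an engineer would, in place of code of your own. Each camera call takes 0.05 s, during which the arm holds its last target.

### The job

Fit the blue hose elbow into the brass vacuum port that is clamped in the vice: put its two steel pins in through the slots of the port, screw it clockwise until you feel it come up against the seal, then turn one eighth of a turn (45 degrees) further and let go. Be gentle: never ram or over-tighten it, and leave the pink slide box, the amber jar and the lilac tip box as they stand.

Things in the scene. Friction and masses are not known exactly. Their poses are not given: they have to be found in the camera images.
- elbow_grip (a point): Centre of the square grip head (24 x 24 mm, flat sides, from 27 mm below to 20 mm above this point) of the loose blue plastic hose elbow, about 160 g. z points up the stem axis, x along the hose barb, y square to it. Grip the flats facing +y and -y. It starts standing upright on its foot on the tray floor. A 34 mm flange, 5 mm thick, has its underside 32 mm below this point.
- elbow_barb (a point): Tip of the elbow's hose barb, axes as elbow_grip: 50 mm towards +x from the stem axis and 16 mm below elbow_grip. The barb is 17 mm thick.
- elbow_pins (a point): Midpoint of the elbow's two steel pins, on the stem axis 62 mm below elbow_grip, same axes. The pins are 5 mm thick and stick out of the 28 mm round stem towards +x and -x, tips 21 mm from the axis.
- elbow_foot (a point): Centre of the flat foot of the elbow's stem, 74 mm below elbow_grip and 12 mm below the pins, same axes. The foot is 21 mm wide and tapers out to the 28 mm stem within 5 mm.
- port: Blue bench vice, fixed, clamping the upright round brass port (the female fitting). Origin at the centre of the vice's underside, straight below the port's axis; z up. Bed 110 mm (x) by 150 mm (y), 20 mm high; jaws on the +y and -y sides of the port up to 50 mm high; screw handle out to y = +90 mm.
- port_mouth (a point): Centre of the brass port's open top, 90 mm above the vice's underside, axes as port. Outside diameter 57 mm, bore 30 mm. Two entry slots for the pins, 9 mm wide and reaching 22 mm from the axis, open at the top on the +x and -x sides (short white lines on the rim mark them); the barb may point to the port's +x or -x.
- port_groove (a point): Point on the port's axis, 6 mm below port_mouth, where the pin centres are when the pins, pushed in at the slots, rest on the groove bottoms. From there two spiral grooves lead down clockwise seen from above (negative turn about z), sinking 30 mm per full turn, with about 1 mm up-and-down play for the pins and a hard stop after about 240 degrees. Anticlockwise is blocked.
- seat: Fixed housing, at the bottom inside the port 70 mm below port_mouth, of a sprung rubber seal. The seal's height is not measured and varies: the foot meets it after 45 to 160 degrees of turn. It then pushes up with 8 N, and 2.5 N more per mm, so turning gets stiffer; before that the elbow turns almost freely and sinks by its own weight. It stays where it is left.
- tray: Low white plastic tray, fixed, 130 x 160 mm, 22 mm high, floor 5 mm up, on which the elbow stands. Origin at the centre of its underside.
- slide_box: Pink slide box, loose, 75 x 100 x 32 mm high, origin at the centre of its underside. Leave alone.
- jar: Amber glass jar with white cap, loose, 52 mm diameter, 75 mm high, origin at the centre of its underside. Leave alone.
- tip_box: Lilac pipette-tip box, loose, 85 x 65 x 52 mm high, origin at the centre of its underside. Leave alone.
Mind the look-alikes: they are no part of the job. What is meant by the part that bears elbow_grip is not green, and is the larger of those in its own colour.

How it is judged:
On the way, in this order (a step that is already met when the one before it is completed fails the run):
1. the elbow's stem is in the port with its pins in the slots (horizontal distance between elbow_foot and port_mouth below 0.004 m and z of elbow_foot in the frame of port_mouth below -0.0165 m and angle between elbow_grip's own z axis and vertical below 0.12 rad), for 0.1 s.
2. it is screwed down against the seal (contact force between elbow and seat above 3 N), for 0.1 s.
At the end, for the whole second after the job is handed in: The elbow is upright (within 0.12 rad), at rest and released in the port, its foot at least 20 mm below the mouth and within 4 mm of the axis, held down by the thread so that it presses on the seal with 12 to 19 N (45 degrees of turn past first contact gives about 15 N once released) (contact force between elbow and seat between 12 and 19 N and horizontal distance between elbow_foot and port_mouth below 0.004 m and z of elbow_foot in the frame of port_mouth below -0.02 m and angle between elbow_grip's own z axis and vertical below 0.12 rad and linear speed of elbow below 0.02 m/s); the robot touches nothing.
It fails at once if the seal is over-tightened (over 24 N) (contact force between elbow and seat above 24 N).
It fails at once if the elbow is rammed or wrenched against the port (over 50 N) (contact force between elbow and port above 50 N).
It fails at once if the slide box, jar or tip box is disturbed (moved over 20 mm, or the jar tipped over 0.3 rad) (distance of any of slide_box, jar, tip_box from where it was at the start of the episode above 0.02 m or angle between jar's own z axis and vertical above 0.3 rad).
It also fails if it takes over 72 s, if anything falls off the work surface, if the arm or the gripper's body presses on something with over 40 N, if the wrist force passes 120 N, or if a joint passes its speed limit or range.

## Working session

There is one attempt and no reset: what is moved stays moved. The work goes in short steps, Python scripts to look and compute and a shell command to move; the robot and the scene stay as the last step left them, time stands still between calls to the robot, and variables do not carry over. Pictures are saved under pics/ and viewed, and the job is handed in when it is done.

```bash
mkdir -p pics; ls
python3 - <<'E'
from cell import sense, optics, ctrl
import cv2,numpy as np,pickle
print(sense(), ctrl.tips_ahead)
for n in ["side","top","wrist"]:
    f=optics.grab_frame(n); pickle.dump(f,open(f"pics/{n}0.pkl","wb"))
    cv2.imwrite(f"pics/{n}0.png",f["img"][:,:,::-1]); print(n,f["mtx"].tolist(),(-f["R"].T@f["t"]).round(3), f["R"].round(3).tolist())
E
```

```text
pics
{'time_s': 0.0, 'joint_positions': array([ 1.46017996,  0.50183231, -0.42679421,  1.55145354,  0.22081113,
        1.13831034, -0.21030712]), 'qvel': array([ 0.00150985, -0.00015934, -0.00042634,  0.00071425, -0.00104983,
        0.00082809,  0.0004646 ]), 'tau': array([ 7.01511708e-04, -5.69534826e+01, -5.81562370e+00, -2.80940509e+01,
        1.07586232e-02,  1.21369067e-02, -3.22871415e-05]), 'eef_pos': array([ 0.2370679 , -0.60449415,  0.23826788]), 'eef_rot': array([-5.68458110e-04,  8.26202607e-01, -5.63372264e-01, -7.88374254e-04]), 'contact_force': array([-0.40611981,  0.40064729, -0.64893236]), 'moment': array([-0.02077411, -0.03763493,  0.01408413]), 'opening': 0.08546698077505423} 0.008
side [[368.1507779634954, 0.0, 317.89021297553614], [0.0, 368.1507779634954, 200.4191417922342], [0.0, 0.0, 1.0]] [ 0.348 -0.512  0.433] [[0.929, -0.369, 0.02], [-0.169, -0.47, -0.866], [0.329, 0.802, -0.499]]
top [[426.005782401351, 0.0, 328.0762386366033], [0.0, 426.005782401351, 195.98840869524344], [0.0, 0.0, 1.0]] [0.407 0.041 0.787] [[-0.197, -0.98, 0.004], [-0.958, 0.192, -0.212], [0.207, -0.046, -0.977]]
wrist [[296.957140393938, 0.0, 321.26477839905704], [0.0, 296.957140393938, 201.79361599134012], [0.0, 0.0, 1.0]] [ 0.31  -0.576  0.372] [[0.364, -0.931, -0.002], [-0.886, -0.347, 0.308], [-0.288, -0.11, -0.951]]
```

View pics/side0.png

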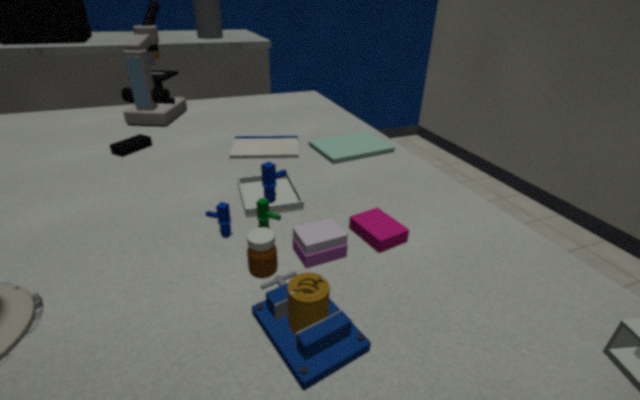

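View pics/top0.png

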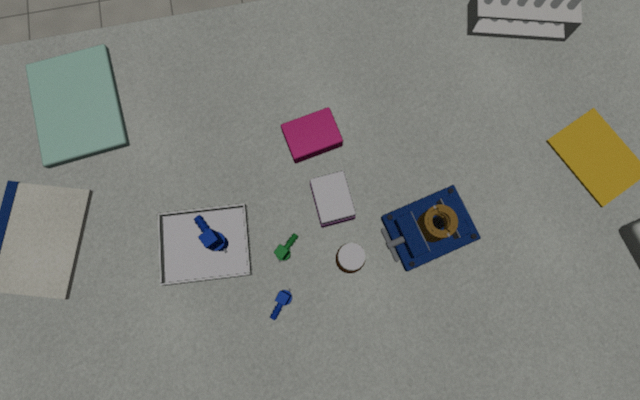

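View pics/wrist0.png

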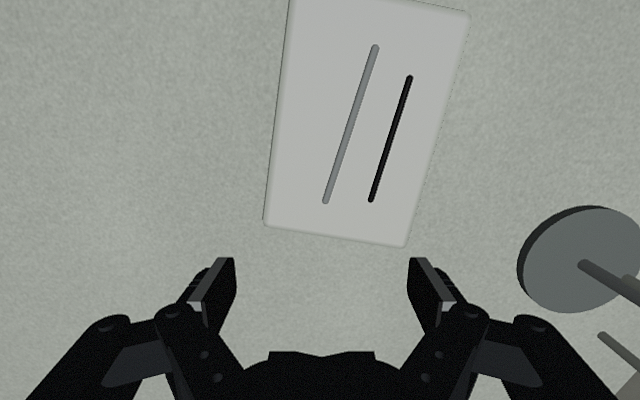

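Side view: three elbow-like parts: a blue one in the tray (268,180), a smaller blue one (222,218) and a green one (265,212). In the top view these are at (210,238), (282,300) and (286,247). The port is at (440,222) in the top view. The part that fits is the blue one in the tray, being the larger of the blue pair and not green. I'll confirm it in an enlarged crop.

Run:
```python
import cv2,numpy as np
t=cv2.imread("pics/top0.png"); s=cv2.imread("pics/side0.png")
a=cv2.resize(t[190:330,150:310],(800,700),interpolation=cv2.INTER_CUBIC)
a=cv2.resize(t[195:325,155:305],(690,598),interpolation=cv2.INTER_CUBIC)
cv2.imwrite("pics/c1.png",cv2.convertScaleAbs(a,alpha=1.5,beta=20))
b=cv2.resize(t[170:280,370:490],(654,600),interpolation=cv2.INTER_CUBIC)
cv2.imwrite("pics/c2.png",cv2.convertScaleAbs(b,alpha=1.5,beta=20))
b=cv2.resize(s[150:250,190:310],(720,600),interpolation=cv2.INTER_CUBIC)
cv2.imwrite("pics/c3.png",cv2.convertScaleAbs(b,alpha=1.5,beta=20))
```

```text
(no output)
```

View pics/c1.png

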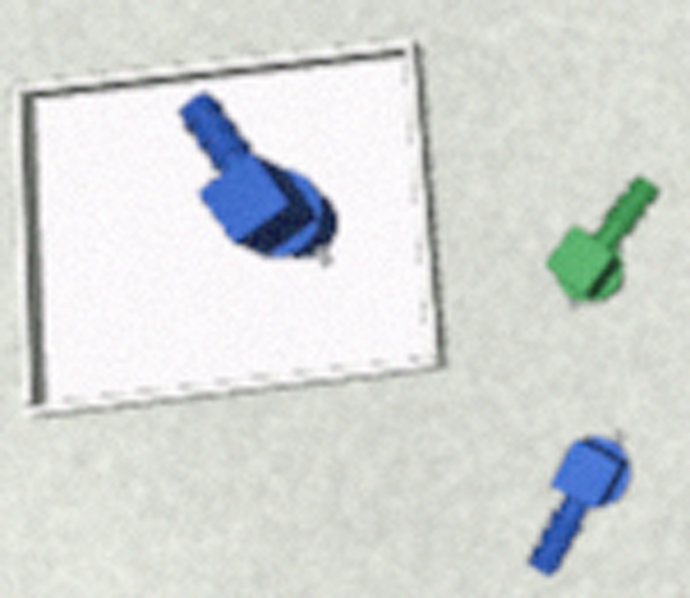

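View pics/c2.png

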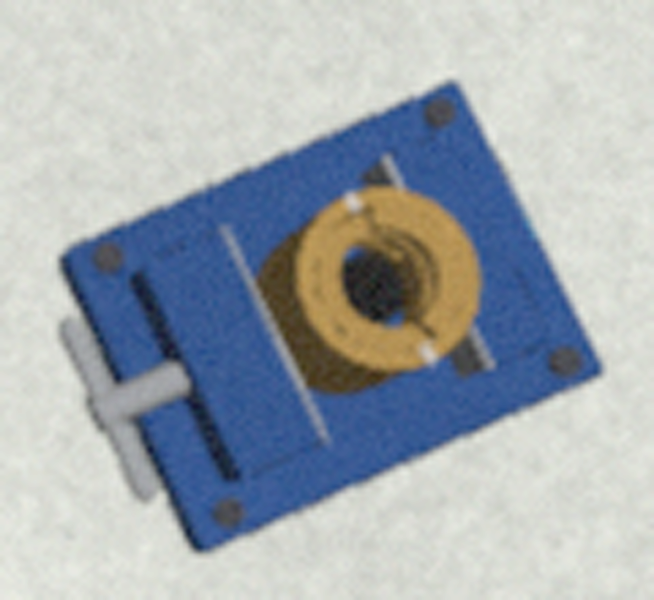

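View pics/c3.png

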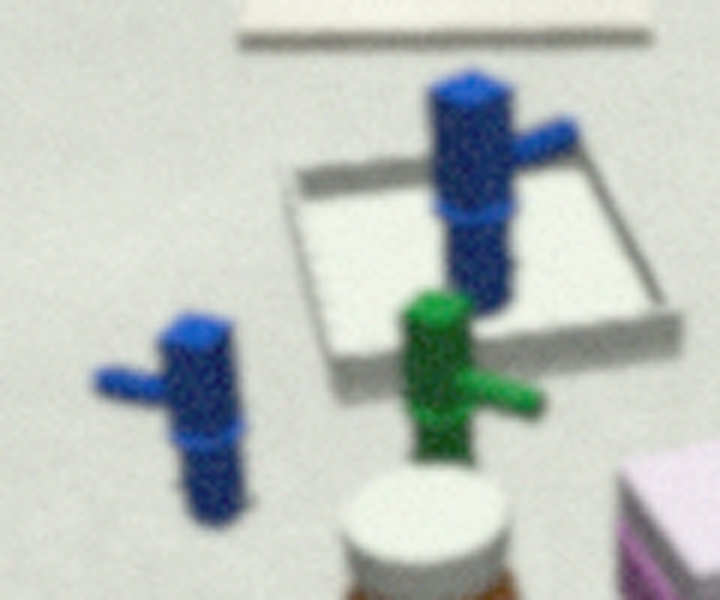

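Confirmed: the larger blue elbow is in the tray, with its head top at about (208,239) in the top view and its barb tip at about (198,219). In the crop the port rim shows white slot marks at about (352,202) and (428,352).

```bash
cat > h.py <<'E'
import numpy as np,cv2
def ray(f,uv,z):
    d=f["R"].T@np.linalg.solve(f["mtx"],[uv[0],uv[1],1.]); c=-f["R"].T@f["t"]
    return c+d*(z-c[2])/d[2]
def proj(f,X):
    p=f["mtx"]@(f["R"]@np.asarray(X)+f["t"]); return p[:2]/p[2]
E
python3 - <<'E'
import pickle,cv2,numpy as np
from h import *
f=pickle.load(open("pics/top0.pkl","rb")); s=pickle.load(open("pics/side0.pkl","rb"))
hsv=cv2.cvtColor(f["img"],cv2.COLOR_RGB2HSV); H,S,V=[hsv[...,i].astype(int) for i in range(3)]
blue=((H>100)&(H<130)&(S>120))
roi=np.zeros_like(blue);roi[205:258,180:240]=1
print("V hist",np.histogram(V[blue&roi],bins=10))
top=(blue&roi&(V>130)).astype(np.uint8)
n,l,st,ce=cv2.connectedComponentsWithStats(top)
for i in range(1,n):
    if st[i,4]>15: print(st[i],ce[i])
# top face px -> world min rect
def face(f,m,z):
    cs,_=cv2.findContours(m.astype(np.uint8),cv2.RETR_EXTERNAL,cv2.CHAIN_APPROX_NONE);c=max(cs,key=cv2.contourArea)
    P=np.array([ray(f,p[0],z)[:2] for p in c]).astype(np.float32)*1000
    return cv2.minAreaRect(P)
# barb mask: all blue
b=(blue&roi).astype(np.uint8);cv2.imwrite("pics/m1.png",cv2.resize(np.hstack([b,top])[200:262,:]*255,None,fx=1,fy=1))
# port
br=((H>12)&(H<28)&(S>110)&(V>115)).astype(np.uint8); br[:, :390]=0;br[:,480:]=0;br[:190]=0;br[260:]=0
n,l,st,ce=cv2.connectedComponentsWithStats(br);i=1+np.argmax(st[1:,4]);print("port",st[i],ce[i])
cs,_=cv2.findContours((l==i).astype(np.uint8),cv2.RETR_EXTERNAL,cv2.CHAIN_APPROX_NONE);c=max(cs,key=cv2.contourArea)
h=cv2.convexHull(c)
P=np.array([ray(f,p[0],.09)[:2] for p in h]).astype(np.float32)*1000
print("enclosing",cv2.minEnclosingCircle(P),"ell",cv2.fitEllipse(P))
w=((S<70)&(V>140)).astype(np.uint8);w[:,:428]=0;w[:,455:]=0;w[:202]=0;w[242:]=0
n,l,st,ce=cv2.connectedComponentsWithStats(w)
for i in range(1,n): print("white",st[i],ce[i],ray(f,ce[i],.09))
# vice bed rect at z=.02
vb=(blue).astype(np.uint8);vb[:,:370]=0;vb[:,490:]=0
vb=cv2.morphologyEx(vb,cv2.MORPH_CLOSE,np.ones((5,5)))
print("bed",face(f,vb,.02))
for nm,u in dict(corners=None).items() if 0 else []: pass
for p in [(250,163),(203,195),(292,215),(238,243),(197,97+6)]:
    q=(p[0]/4.6+155,p[1]/4.6+195); print(q,ray(f,q,.099 if p[1]>150 else .0715))
E
```

```text
V hist (array([ 43,  71,  22,  16,  16,  37,  38,  56,  57, 188]), array([ 26. ,  36.2,  46.4,  56.6,  66.8,  77. ,  87.2,  97.4, 107.6,
       117.8, 128. ]))
port [452 211   1   1   1] [452. 211.]Traceback (most recent call last):
  File "<stdin>", line 25, in <module>
cv2.error: OpenCV(4.12.0) /io/opencv/modules/imgproc/src/shapedescr.cpp:361: error: (-201:Incorrect size of input array) There should be at least 5 points to fit the ellipse in function 'fitEllipseNoDirect'
```

Run:
```python
import pickle,cv2,numpy as np
from h import *
f=pickle.load(open("pics/top0.pkl","rb")); s=pickle.load(open("pics/side0.pkl","rb"))
hsv=cv2.cvtColor(cv2.GaussianBlur(f["img"],(3,3),0.7),cv2.COLOR_RGB2HSV); H,S,V=[hsv[...,i].astype(int) for i in range(3)]
blue=((H>100)&(H<130)&(S>120))
roi=np.zeros_like(blue);roi[205:258,180:240]=1
def comps(m,mn=15):
    n,l,st,ce=cv2.connectedComponentsWithStats(m.astype(np.uint8)); return [(l==i,st[i],ce[i]) for i in range(1,n) if st[i,4]>=mn]
for t in (105,115,120):
  for m,st,ce in comps(blue&roi&(V>t)):
    print(t,st,ce.round(1),ray(f,ce,.099).round(4))
print(hsv[210:235:4,440:458:4,:].tolist()[0], hsv[215,440],hsv[222,456])
br=((H>10)&(H<30)&(S>110)&(V>85)); br[:, :390]=0;br[:,480:]=0;br[:190]=0;br[260:]=0
i=br.astype(np.uint8)
m,st,ce=max(comps(br),key=lambda a:a[1][4]); print("port",st)
cs,_=cv2.findContours(m.astype(np.uint8),cv2.RETR_EXTERNAL,cv2.CHAIN_APPROX_NONE);c=max(cs,key=cv2.contourArea)
h=cv2.convexHull(c)
P=np.array([ray(f,p[0],.09)[:2] for p in h]).astype(np.float32)*1000
print("enclosing",cv2.minEnclosingCircle(P),"ell",cv2.fitEllipse(P))
w=((S<80)&(V>100));w[:,:425]=0;w[:,457:]=0;w[:200]=0;w[244:]=0
for m,st,ce in comps(w,2): print("white",st,ce,ray(f,ce,.09))
vb=blue.astype(np.uint8);vb[:,:370]=0;vb[:,490:]=0
vb=cv2.morphologyEx(vb,cv2.MORPH_CLOSE,np.ones((5,5)))
cs,_=cv2.findContours(vb,cv2.RETR_EXTERNAL,cv2.CHAIN_APPROX_NONE);c=max(cs,key=cv2.contourArea)
print("bed",cv2.minAreaRect(np.array([ray(f,p[0],.02)[:2] for p in c]).astype(np.float32)*1000))
for p,z in [((250,160),.099),((200,195),.099),((290,217),.099),((238,245),.099),((192,103),.063)]:
    q=(p[0]/4.6+154.6,p[1]/4.6+194.6); print(np.round(q,1),ray(f,q,z).round(4))
o=cv2.cvtColor(f["img"],cv2.COLOR_RGB2BGR)
```

```text
105 [195 216   9  12  24] [199.5 221.3] [0.553  0.2227 0.099 ]
105 [199 229  17  18 187] [207.1 237. ] [0.5251 0.2141 0.099 ]
115 [199 230  17  17 165] [207.  237.5] [0.5243 0.2144 0.099 ]
120 [199 230  17  17 146] [206.8 237.7] [0.524  0.2147 0.099 ]
[[19, 153, 102], [20, 152, 106], [19, 151, 105], [18, 116, 97], [110, 178, 86]] [ 20 159  64] [ 19 145 104]
port [425 205  32  32 522]
enclosing ((477.3759460449219, -166.0836639404297), 27.052858352661133) ell ((477.5137634277344, -166.1504364013672), (53.33186721801758, 53.79768753051758), 126.0157241821289)
white [434 206   2   3   5] [434.4 206.8] [ 0.50219364 -0.16167395  0.09      ]
white [447 233   3   3   7] [448.         234.28571429] [ 0.45319406 -0.17216281  0.09      ]
bed ((477.2280578613281, -164.57644653320312), (106.12493133544922, 148.2759552001953), 12.129586219787598)
[208.9 229.4] [0.5368 0.2094 0.099 ]
[198.1 237. ] [0.5279 0.2283 0.099 ]
[217.6 241.8] [0.5141 0.1985 0.099 ]
[206.3 247.9] [0.5079 0.2177 0.099 ]
[196.3 217. ] [0.569  0.2365 0.063 ]
```

```bash
python3 -m crank '[{"linear":[-44,-38,0],"twist":[0,0,0]},{"linear":[-44,-38,0],"twist":[0,0,0]},{"linear":[-44,-38,0],"twist":[0,0,0]},{"linear":[-44,-38,0],"twist":[0,0,0]}]' 100 30; python3 -c "
from cell import sense; print(sense()['joint_positions'].round(2))"
```

```text
time_s: 0.65
eef_pos: [0.3136, -0.3836, 0.2364]
eef_rot: [-0.001, 0.824, -0.567, -0.001]
contact_force: [1.8, 0.3, 0.4]
opening: 0.0854
[ 1.3   0.24 -0.54  1.93  0.14  1.02 -0.5 ]
```

```bash
python3 -m crank '[{"linear":[-44,-37.3,0]},{"linear":[-44,-37.3,0]},{"linear":[-44,-37.3,0]},{"linear":[-44,-37.3,0]},{"linear":[-44,-37.3,0]},{"linear":[-44,-37.3,0]},{"linear":[-44,-37.3,0]},{"linear":[-44,-37.3,0]},{"linear":[-44,-37.3,0]},{"linear":[-44,-37.3,0]},{"linear":[-44,-37.3,0]}]'; python3 -c "
from cell import sense; print(sense()['joint_positions'].round(2))"
```

```text
[ 1.3   0.24 -0.54  1.93  0.14  1.02 -0.5 ]invalid input at $[0]: expected keys linear, twist
```

```bash
python3 -m crank '[{"linear":[0,0,0],"twist":[0,0,-10.2]},{"linear":[0,0,0],"twist":[0,0,-10.2]},{"linear":[0,0,0],"twist":[0,0,-10.2]},{"linear":[0,0,0],"twist":[0,0,-10.2]},{"linear":[0,0,0],"twist":[0,0,-10.2]},{"linear":[0,0,0],"twist":[0,0,-10.2]},{"linear":[0,0,0],"twist":[0,0,-10.2]},{"linear":[0,0,0],"twist":[0,0,-10.2]},{"linear":[0,0,0],"twist":[0,0,-10.2]},{"linear":[0,0,0],"twist":[0,0,-10.2]},{"linear":[0,0,0],"twist":[0,0,-10.2]},{"linear":[0,0,0],"twist":[0,0,-10.2]},{"linear":[0,0,0],"twist":[0,0,-10.2]},{"linear":[0,0,0],"twist":[0,0,-10.2]},{"linear":[0,0,0],"twist":[0,0,-10.2]},{"linear":[0,0,0],"twist":[0,0,-10.2]},{"linear":[0,0,0],"twist":[0,0,-10.2]},{"linear":[0,0,0],"twist":[0,0,-10.2]}]'; python3 -c "
from cell import sense; print(sense()['joint_positions'].round(2))"
```

```text
time_s: 2.9
eef_pos: [0.3131, -0.3747, 0.2341]
eef_rot: [-0.005, 0.492, 0.871, 0.001]
contact_force: [-0.3, -0.2, -0.4]
opening: 0.0852
[ 1.77  0.4  -1.15  1.93  0.42  1.09  2.55]
```

```bash
python3 -m crank '[{"linear":[36,44,-1],"twist":[0,0,0]},{"linear":[36,44,-1],"twist":[0,0,0]},{"linear":[36,44,-1],"twist":[0,0,0]},{"linear":[36,44,-1],"twist":[0,0,0]},{"linear":[36,44,-1],"twist":[0,0,0]},{"linear":[36,44,-1],"twist":[0,0,0]},{"linear":[36,44,0],"twist":[0,0,0]},{"linear":[36,44,0],"twist":[0,0,0]},{"linear":[36,44,0],"twist":[0,0,0]},{"linear":[36,44,0],"twist":[0,0,0]},{"linear":[30,36,0],"twist":[0,0,0]},{"linear":[0,0,0],"twist":[0,0,6]}]'
python3 - <<'E'
from cell import sense,optics; import cv2,pickle
s=sense();print(s['joint_positions'].round(2),s['eef_rot'].round(4))
f=optics.grab_frame("wrist");pickle.dump(f,open("pics/w1.pkl","wb"));cv2.imwrite("pics/w1.png",f["img"][:,:,::-1])
E
```

```text
time_s: 4.4
eef_pos: [0.527, 0.2192, 0.2408]
eef_rot: [-0.004, 0.541, 0.841, 0.001]
contact_force: [-0.3, -0.9, -0.6]
opening: 0.085
[ 0.34  0.53 -1.05  1.74  0.49  1.17  1.15] [-3.800e-03  5.414e-01  8.408e-01  8.000e-04]
```

View pics/w1.png

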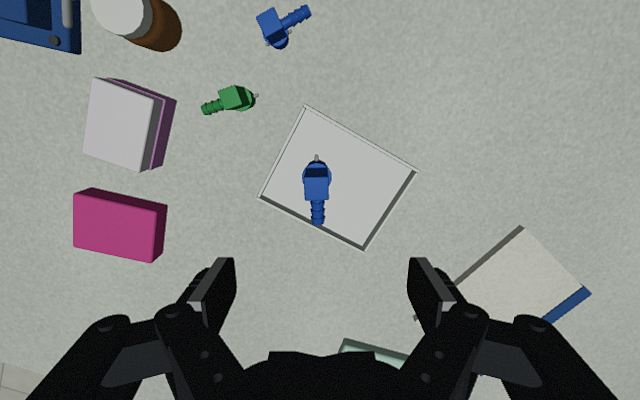

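Wrist view: the target's head top is at about (316,188), its barb runs down the picture to (317,222), and its far pin is at (317,158).

Run:
```python
import pickle,cv2,numpy as np
from h import *
f=pickle.load(open("pics/w1.pkl","rb"))
hsv=cv2.cvtColor(f["img"],cv2.COLOR_RGB2HSV); H,S,V=[hsv[...,i].astype(int) for i in range(3)]
blue=((H>100)&(H<130)&(S>120)); roi=np.zeros_like(blue);roi[150:235,290:345]=1
ys,xs=np.where(blue&roi);print(xs.min(),xs.max(),ys.min(),ys.max())
for t in (90,105,115,120,125):
    n,l,st,ce=cv2.connectedComponentsWithStats((blue&roi&(V>t)).astype(np.uint8))
    for i in range(1,n):
        if st[i,4]>40:print(t,st[i],ce[i].round(1),ray(f,ce[i],.099).round(4))
print(ray(f,(318,225),.063))
cv2.imwrite("pics/w1c.png",cv2.resize(cv2.convertScaleAbs(f["img"][150:235,280:355,::-1],alpha=1.5,beta=10),None,fx=7,fy=7,interpolation=cv2.INTER_CUBIC))
```

```text
302 330 161 225
90 [302 163  29  63 960] [316.4 192. ] [0.528  0.2159 0.099 ]
105 [302 163  29  63 921] [316.3 191.5] [0.5275 0.2157 0.099 ]
115 [306 163  20   5  73] [316.1 165.5] [0.5044 0.2052 0.099 ]
115 [302 169  29  49 754] [316.3 191.1] [0.5272 0.2155 0.099 ]
115 [312 219  11   6  55] [317.2 221.4] [0.5554 0.2291 0.099 ]
120 [307 163  19   5  65] [315.7 165.4] [0.5045 0.2047 0.099 ]
120 [302 169  29  34 623] [316.1 187.3] [0.5238 0.2137 0.099 ]
120 [312 203  10  15 115] [316.9 210.3] [0.5448 0.2241 0.099 ]
120 [312 219  10   6  52] [317.  221.4] [0.5555 0.2289 0.099 ]
125 [307 163  19   5  61] [315.6 165.4] [0.5046 0.2047 0.099 ]
125 [302 169  29  34 615] [316.  187.2] [0.5238 0.2137 0.099 ]
125 [313 204   9   7  53] [316.6 206.7] [0.5416 0.2222 0.099 ]
125 [313 211   9   7  48] [317.  214.3] [0.5486 0.2258 0.099 ]
125 [313 219   9   6  47] [316.9 221.5] [0.5556 0.2289 0.099 ]
[0.57201845 0.23733585 0.063     ]
```

View pics/w1c.png

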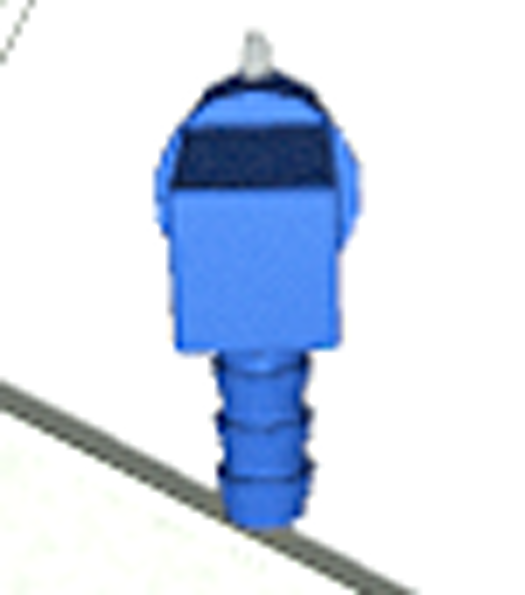

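Both cameras agree: the head is at (0.524, 0.214), with the barb at about 26°, 50 mm from tip to axis and the right height. Next I align and go down.

```bash
python3 -m crank '[{"linear":[-3.4,-4.8,0],"twist":[0,0,-1.5]},{"linear":[0,0,35],"twist":[0,0,0]},{"linear":[0,0,35],"twist":[0,0,0]},{"linear":[0,0,30],"twist":[0,0,0]},{"linear":[0,0,20],"twist":[0,0,0]},{"linear":[0,0,0],"twist":[0,0,0]}]'
python3 - <<'E'
from cell import sense; import numpy as np
from scipy.spatial.transform import Rotation as Rr
s=sense();R=Rr.from_quat(np.roll(s['eef_rot'],-1)).as_matrix()
print(R.round(4).tolist()); print("dtool mm",(R.T@(np.array([.524,.214,.070])-s['eef_pos'])*1000).round(1))
E
```

```text
time_s: 5.2
eef_pos: [0.524, 0.2044, 0.1176]
eef_rot: [-0.002, 0.53, 0.848, -0.001]
contact_force: [-0.1, 0.1, 0.1]
opening: 0.0857
[[-0.4373, 0.8993, -0.0042], [0.8993, 0.4373, -0.0004], [0.0015, -0.004, -1.0]]
dtool mm [ 8.5  4.4 47.6]
```

```bash
python3 -m crank '[{"linear":[8.5,4.4,0],"twist":[0,0,0]},{"linear":[0,0,0],"twist":[0,0,0]},{"linear":[0,0,0],"twist":[0,0,0]}]'
cat > d.py <<'E'
import sys,numpy as np
from cell import sense
from scipy.spatial.transform import Rotation as Rr
s=sense();R=Rr.from_quat(np.roll(s['eef_rot'],-1)).as_matrix()
t=np.array([float(a) for a in sys.argv[1:4]])
print("pos",s['eef_pos'].round(4),"q7",s['joint_positions'][6].round(2),"yaw",np.degrees(np.arctan2(R[1,0],R[0,0])).round(2),"toolz",R[:,2].round(4),"F",s['contact_force'].round(1),"M",s['moment'].round(2),"t",s['time_s'])
print("dtool mm",(R.T@(t-s['eef_pos'])*1000).round(1),"level twist deg",np.degrees(R.T@np.cross(R[:,2],[0,0,-1])).round(2))
E
python3 d.py .524 .214 .070
```

```text
time_s: 5.58
eef_pos: [0.526, 0.2156, 0.1206]
eef_rot: [-0.0, 0.53, 0.848, 0.001]
contact_force: [0.2, -1.0, 0.0]
opening: 0.0857
pos [0.526  0.2156 0.1206] q7 1.06 yaw 115.96 toolz [ 0.      0.0015 -1.    ] F [ 0.2 -1.   0. ] M [-0.06  0.02 -0.04] t 5.575
dtool mm [-0.6 -2.5 50.6] level twist deg [ 0.04 -0.07  0.  ]
```

```bash
python3 -m crank '[{"linear":[-0.6,-2.5,0],"twist":[0,0,0]},{"linear":[0,0,15],"twist":[0,0,0]},{"linear":[0,0,15],"twist":[0,0,0]},{"linear":[0,0,12],"twist":[0,0,0]},{"linear":[0,0,8],"twist":[0,0,0]},{"linear":[0,0,0],"twist":[0,0,0]},{"linear":[0,0,0],"twist":[0,0,0]}]';python3 d.py .524 .214 .070
```

```text
time_s: 6.45
eef_pos: [0.5235, 0.2137, 0.0665]
eef_rot: [-0.001, 0.53, 0.848, 0.0]
contact_force: [0.3, 0.9, 0.0]
opening: 0.0857
pos [0.5235 0.2137 0.0665] q7 1.01 yaw 115.98 toolz [-1.e-03  8.e-04 -1.e+00] F [0.3 0.9 0. ] M [ 0.   -0.02  0.04] t 6.45
dtool mm [ 0.1  0.6 -3.5] level twist deg [-0.03 -0.07  0.  ]
```

```bash
python3 -m crank '[{"linear":[0,0.6,-2],"twist":[0,0,0]},{"linear":[0,0,0],"twist":[0,0,0]},{"linear":[0,0,0],"twist":[0,0,0]},{"linear":[0,0,0],"twist":[0,0,0]},{"linear":[0,0,0],"twist":[0,0,0]},{"linear":[0,0,0],"twist":[0,0,0]}]' 0 40;python3 d.py .524 .214 .070; python3 -m crank '[{"linear":[0,0,0],"twist":[0,0,0]},{"linear":[0,0,0],"twist":[0,0,0]}]';python3 d.py .524 .214 .070
```

```text
time_s: 7.2
eef_pos: [0.5251, 0.2143, 0.0699]
eef_rot: [0.0, 0.53, 0.848, 0.001]
contact_force: [0.8, -0.2, -0.8]
opening: 0.0237
pos [0.5251 0.2143 0.0699] q7 1.01 yaw 115.96 toolz [ 0.0015  0.0016 -1.    ] F [ 0.8 -0.2 -0.8] M [ 0.05 -0.03 -0.03] t 7.2
dtool mm [ 0.2 -1.1 -0.1] level twist deg [ 0.12 -0.05 -0.  ]
time_s: 7.45
eef_pos: [0.5251, 0.2143, 0.0699]
eef_rot: [0.0, 0.53, 0.848, 0.001]
contact_force: [-0.4, 0.3, -0.6]
opening: 0.0234
pos [0.5251 0.2143 0.0699] q7 1.01 yaw 115.97 toolz [ 0.0014  0.0016 -1.    ] F [-0.4  0.3 -0.6] M [ 0.02 -0.02  0.01] t 7.45
dtool mm [ 0.2 -1.1 -0.1] level twist deg [ 0.11 -0.05 -0.  ]
```

```bash
python3 -m crank '[{"linear":[0,0,-15],"twist":[0,0,0]},{"linear":[0,0,-30],"twist":[0,0,0]},{"linear":[0,0,-35],"twist":[0,0,0]},{"linear":[0,0,-35],"twist":[0,0,0]},{"linear":[0,0,-20],"twist":[0,0,0]},{"linear":[0,0,0],"twist":[0,0,0]}]';python3 d.py .524 .214 .070
python3 - <<'E'
from cell import sense,optics; import cv2,pickle
for n in("side","wrist"):
  f=optics.grab_frame(n);pickle.dump(f,open(f"pics/{n}2.pkl","wb"));cv2.imwrite(f"pics/{n}2.png",f["img"][:,:,::-1])
E
python3 d.py .4774 -.166 .205
```

```text
time_s: 8.2
eef_pos: [0.5236, 0.214, 0.2112]
eef_rot: [-0.0, 0.53, 0.848, 0.0]
contact_force: [0.2, -0.1, -2.2]
opening: 0.0235
pos [0.5236 0.214  0.2112] q7 1.15 yaw 116.04 toolz [-3.e-04  5.e-04 -1.e+00] F [ 0.2 -0.1 -2.2] M [ 0.03  0.   -0.02] t 8.2
dtool mm [ -0.2   0.3 141.2] level twist deg [-0.   -0.03 -0.  ]
pos [0.5226 0.2132 0.2092] q7 1.15 yaw 116.05 toolz [-3.4e-03 -6.0e-04 -1.0e+00] F [-0.   0.5 -1.8] M [ 0.01  0.06 -0.05] t 8.3
dtool mm [-320.8 -207.1    4.6] level twist deg [-0.19 -0.05 -0.  ]
```

View pics/side2.png

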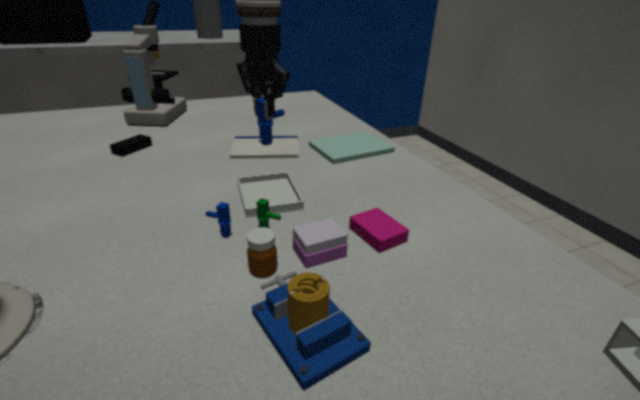

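View pics/wrist2.png

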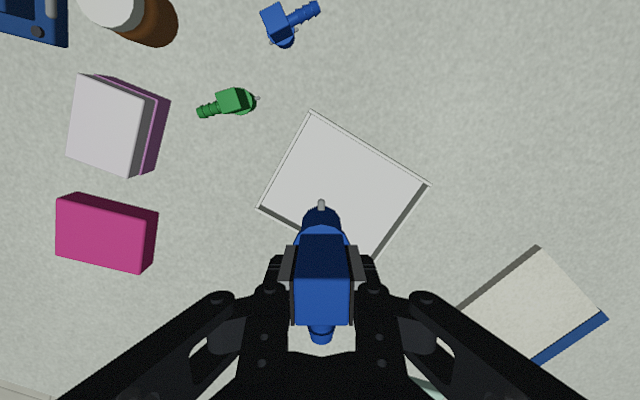

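The elbow hangs upright in the gripper. In the wrist view the head-top corners are at about (298,278) and (347,278) (far) and (294,325) and (351,325) (near), and the far pin tip is at (321,201). I'll work out where the elbow axis sits in the tool frame.

Run:
```python
import pickle,cv2,numpy as np
from h import *
f=pickle.load(open("pics/wrist2.pkl","rb"))
# state at grab ~ t 8.25 ; use mean tcp
T=np.array([.5230,.2136,.2100]); yaw=np.radians(116.05)
x=np.array([np.cos(yaw),np.sin(yaw)]);y=np.array([x[1],-x[0]])
hsv=cv2.cvtColor(f["img"],cv2.COLOR_RGB2HSV);H,S,V=[hsv[...,i].astype(int) for i in range(3)]
m=((H>100)&(H<130)&(S>100))
for r in (265,276,279,283,290,300,310,320,324,327,330):
    c=np.where(m[r,270:370])[0]+270; print(r,c.min(),c.max(),(c.min()+c.max())/2,V[r,(c.min()+c.max())//2])
print("V col",V[268:345,322].tolist())
for uv,dz in [((322,279),.029),((322,325),.029),((298,279),.029),((347,279),.029),((321,200),-.0529),((321,209),-.0529)]:
    p=ray(f,uv,T[2]+dz)[:2]-T[:2]; print(uv,"tool x,y mm",(p@x*1000).round(1),(p@y*1000).round(1))
cv2.imwrite("pics/w2c.png",cv2.resize(cv2.convertScaleAbs(f["img"][190:350,270:370,::-1],alpha=1.5,beta=10),None,fx=3.75,fy=3.75,interpolation=cv2.INTER_CUBIC))
```

```text
265 295 350 322.5 59
276 291 349 320.0 56
279 293 349 321.0 130
283 293 349 321.0 159
290 293 349 321.0 159
300 286 359 322.5 158
310 278 367 322.5 157
320 287 348 317.5 156
324 285 363 324.0 154
327 287 334 310.5 73
330 309 333 321.0 152
V col [61, 61, 63, 62, 63, 62, 63, 65, 56, 67, 97, 131, 146, 153, 160, 161, 160, 159, 157, 158, 159, 159, 158, 158, 158, 159, 158, 158, 159, 158, 158, 158, 158, 157, 159, 158, 158, 156, 158, 157, 156, 158, 157, 157, 156, 158, 157, 157, 157, 157, 157, 156, 156, 157, 155, 156, 153, 140, 149, 152, 151, 150, 150, 155, 162, 131, 69, 45, 145, 156, 152, 152, 152, 151, 149, 149, 154]
(322, 279) tool x,y mm 0.5 -12.1
(322, 325) tool x,y mm 0.5 10.5
(298, 279) tool x,y mm -9.3 -12.1
(347, 279) tool x,y mm 10.6 -12.1
(321, 200) tool x,y mm 0.1 -20.0
(321, 209) tool x,y mm 0.1 -13.7
```

View pics/w2c.png

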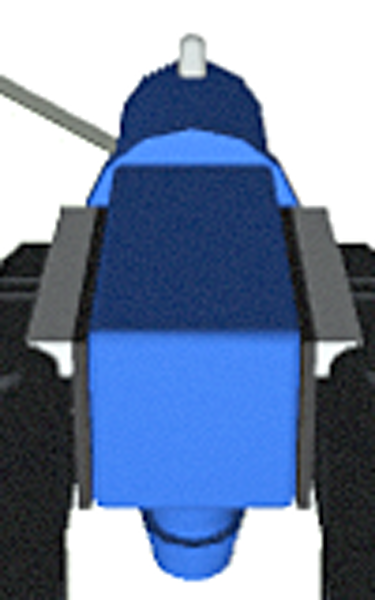

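```bash
python3 -m crank '[{"linear":[-40,-26,0],"twist":[0,0,0]},{"linear":[-47,-30,0],"twist":[0,0,0]},{"linear":[-47,-30,0],"twist":[0,0,0]},{"linear":[-47,-30,0],"twist":[0,0,0]},{"linear":[-47,-30,0],"twist":[0,0,0]},{"linear":[-40,-26,0],"twist":[0,0,0]},{"linear":[-30,-20,0],"twist":[0,0,0]},{"linear":[0,0,0],"twist":[0,0,7]},{"linear":[0,0,0],"twist":[0,0,7]},{"linear":[0,0,0],"twist":[0,0,0]},{"linear":[0,0,0],"twist":[0,0,0]}]';python3 d.py .4774 -.166 .205
```

```text
time_s: 9.68
eef_pos: [0.4691, -0.1503, 0.1927]
eef_rot: [-0.014, 0.63, 0.776, -0.005]
contact_force: [-0.4, -0.2, -1.6]
opening: 0.0232
pos [ 0.4691 -0.1503  0.1927] q7 1.64 yaw 101.82 toolz [-0.0286  0.0107 -0.9995] F [-0.4 -0.2 -1.6] M [-0.04 -0.02  0.01] t 9.675
dtool mm [-16.9   4.6 -12.7] level twist deg [-1.48 -0.94 -0.  ]
```

```bash
python3 -m crank '[{"linear":[-16.9,4.6,0],"twist":[-1.5,-0.9,0]},{"linear":[0,0,0],"twist":[0,0,0]},{"linear":[0,0,0],"twist":[0,0,0]}]';python3 d.py .4774 -.166 .180
```

```text
time_s: 10.05
eef_pos: [0.4775, -0.1666, 0.1917]
eef_rot: [0.0, 0.629, 0.777, 0.001]
contact_force: [0.1, 0.1, -1.2]
opening: 0.0237
pos [ 0.4775 -0.1666  0.1917] q7 1.66 yaw 102.03 toolz [ 1.8e-03  8.0e-04 -1.0e+00] F [ 0.1  0.1 -1.2] M [-0.01  0.01  0.03] t 10.05
dtool mm [ 0.6 -0.  11.7] level twist deg [ 0.11 -0.02  0.  ]
```

```bash
python3 -m crank '[{"linear":[0.6,0,12],"twist":[0,0,0]},{"linear":[0,0,10],"twist":[0,0,0]},{"linear":[0,0,0],"twist":[0,0,0]},{"linear":[0,0,0],"twist":[0,0,0]}]';python3 d.py .4774 -.166 .165;python3 - <<'E'
from cell import sense,optics; import cv2,pickle
for n in("side","wrist","top"):
  f=optics.grab_frame(n);f["s"]=sense();pickle.dump(f,open(f"pics/{n}3.pkl","wb"));cv2.imwrite(f"pics/{n}3.png",f["img"][:,:,::-1])
c=cv2.imread("pics/side3.png")[180:390,230:390];cv2.imwrite("pics/side3c.png",cv2.resize(cv2.convertScaleAbs(c,alpha=1.8,beta=10),None,fx=2.8,fy=2.8,interpolation=cv2.INTER_CUBIC))
c=cv2.imread("pics/wrist3.png")[100:360,200:440];cv2.imwrite("pics/wrist3c.png",cv2.resize(cv2.convertScaleAbs(c,alpha=1.8,beta=10),None,fx=2.3,fy=2.3,interpolation=cv2.INTER_CUBIC))
c=cv2.imread("pics/top3.png")[170:280,370:490];cv2.imwrite("pics/top3c.png",cv2.resize(cv2.convertScaleAbs(c,alpha=1.8,beta=10),None,fx=5,fy=5,interpolation=cv2.INTER_CUBIC))
E
python3 d.py .4774 -.166 .165
```

```text
time_s: 10.55
eef_pos: [0.4771, -0.1653, 0.1677]
eef_rot: [-0.0, 0.629, 0.778, 0.001]
contact_force: [0.3, 0.4, -2.1]
opening: 0.0232
pos [ 0.4771 -0.1653  0.1677] q7 1.63 yaw 102.1 toolz [ 9.0e-04  1.4e-03 -1.0e+00] F [ 0.3  0.4 -2.1] M [-0.01  0.02  0.05] t 10.55
dtool mm [-0.7  0.2  2.7] level twist deg [ 0.07 -0.07 -0.  ]
pos [ 0.4772 -0.1656  0.168 ] q7 1.63 yaw 102.08 toolz [ 0.0014  0.001  -1.    ] F [ 0.1  0.  -0.3] M [ 0.    0.03 -0.01] t 10.7
dtool mm [-0.5  0.1  3. ] level twist deg [ 0.09 -0.04 -0.  ]
```

View pics/side3c.png

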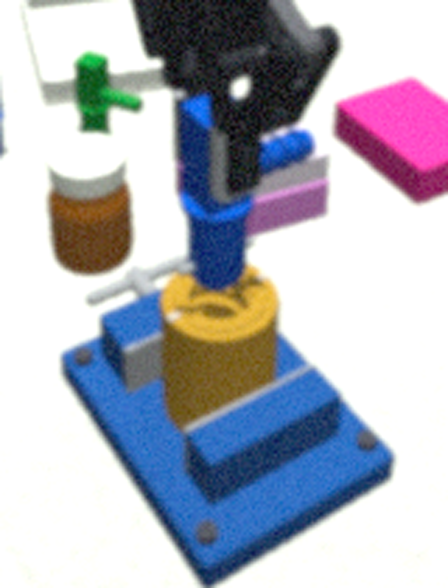

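View pics/wrist3c.png

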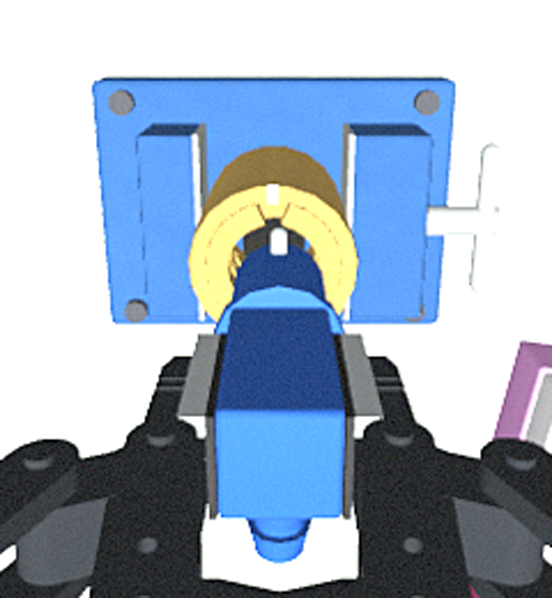

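View pics/top3c.png

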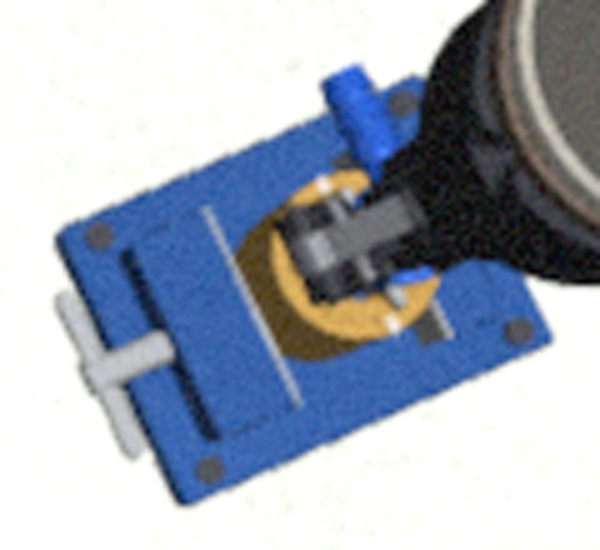

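Side view: the stem stands over the bore. Wrist view: the near slot mark in the crop is at (272,193) and the pin tip at (278,238), so the port seems about 2 mm to the left of the elbow. I'll compute this with rays.

Run:
```python
import pickle,cv2,numpy as np
from h import *
f=pickle.load(open("pics/wrist3.pkl","rb"));T=np.array([.4771,-.1654,.1678]);yaw=np.radians(102.09)
x=np.array([np.cos(yaw),np.sin(yaw)]);y=np.array([x[1],-x[0]])
def tl(uv,z):
    p=ray(f,uv,z)[:2]-T[:2];return (np.array([p@x,p@y])*1000).round(2)
hsv=cv2.cvtColor(f["img"],cv2.COLOR_RGB2HSV);H,S,V=[hsv[...,i].astype(int) for i in range(3)]
br=((H>10)&(H<32)&(S>80)&(V>85))
# outer rim of top face: rows, left/right extents
L=[];Rr=[]
for r in range(190,232,3):
    c=np.where(br[r,250:400]&(V[r,250:400]>100))[0]+250
    if len(c):L.append((c.min()-.5,r));Rr.append((c.max()+.5,r))
pts=np.array([tl(p,.09) for p in L+Rr])
print([(a,b) for a,b in zip(L,Rr)][::3])
# circle fit (algebraic lstsq), with radius print
A=np.c_[2*pts,np.ones(len(pts))];s=np.linalg.lstsq(A,(pts**2).sum(1),rcond=None)[0]
print("circle c",s[:2].round(2),"r",np.sqrt(s[2]+s[0]**2+s[1]**2).round(2))
print("V samples",V[180:200,318].tolist())
w=(S<60)&(V>110); w[:,:300]=0;w[:,340:]=0;w[:170]=0;w[218:]=0
n,l,st,ce=cv2.connectedComponentsWithStats(w.astype(np.uint8))
for i in range(1,n): print(st[i],ce[i].round(1),"at mouth",tl(ce[i],.09),"at pins",tl(ce[i],T[2]-.053))
b=((H>100)&(H<130)&(S>100))
print(tl((320.5,199),T[2]-.053))
for uv in [(294.5,279),(350,279),(295,325),(350,325)]:print(tl(uv,T[2]+.029))
```

```text
[((np.float64(292.5), 190), (np.float64(343.5), 190)), ((np.float64(285.5), 199), (np.float64(350.5), 199)), ((np.float64(282.5), 208), (np.float64(354.5), 208)), ((np.float64(282.5), 217), (np.float64(354.5), 217)), ((np.float64(284.5), 226), (np.float64(352.5), 226))]
circle c [-1.86 -0.08] r 27.67
V samples [154, 186, 185, 183, 184, 183, 184, 187, 164, 163, 165, 163, 166, 174, 112, 31, 30, 34, 31, 42]
[316 180   5   9  44] [318.  183.9] at mouth [ -1.98 -24.69] at pins [ -1.74 -31.1 ]
[318 200   7  11  71] [320.9 205.1] at mouth [ 0.11 -8.26] at pins [  0.11 -16.59]
[303 202   3   3   3] [304. 203.] at mouth [-12.57  -9.96] at pins [-11.08 -18.09]
[ -0.17 -20.85]
[-10.61 -12.67]
[ 11.83 -12.63]
[-11.05   9.91]
[12.48  9.97]
```

Same-camera comparison: the port axis is about 1.9 mm towards −x of the elbow in the tool frame, and y is within 0.3 mm. I'll shift and start the foot in.

```bash
python3 -m crank '[{"linear":[-1.9,-0.2,0],"twist":[0,0,0]},{"linear":[0,0,0],"twist":[0,0,0]},{"linear":[0,0,6],"twist":[0,0,0]},{"linear":[0,0,5],"twist":[0,0,0]},{"linear":[0,0,0],"twist":[0,0,0]}]';python3 d.py .4790 -.1674 .1425
```

```text
time_s: 11.32
eef_pos: [0.4776, -0.1679, 0.1566]
eef_rot: [0.001, 0.629, 0.777, 0.001]
contact_force: [-0.2, -0.5, -1.1]
opening: 0.0238
pos [ 0.4776 -0.1679  0.1566] q7 1.62 yaw 102.05 toolz [ 2.e-03  3.e-04 -1.e+00] F [-0.2 -0.5 -1.1] M [0.01 0.04 0.03] t 11.325
dtool mm [ 0.3  1.4 14.1] level twist deg [ 0.12  0.   -0.  ]
```

```bash
python3 -m crank '[{"linear":[0.5,-0.2,2.5],"twist":[0.1,0,0]},{"linear":[0,0,2.5],"twist":[0,0,0]},{"linear":[0,0,2.5],"twist":[0,0,0]},{"linear":[0,0,0],"twist":[0,0,0]}]';python3 d.py .4773 -.1673 .1425;python3 - <<'E'
from cell import sense,optics; import cv2,pickle
for n in("wrist",):
  f=optics.grab_frame(n);pickle.dump(f,open(f"pics/{n}4.pkl","wb"));cv2.imwrite(f"pics/{n}4.png",f["img"][:,:,::-1])
c=cv2.imread("pics/wrist4.png")[100:360,200:440];cv2.imwrite("pics/wrist4c.png",cv2.resize(cv2.convertScaleAbs(c,alpha=1.8,beta=10),None,fx=2.3,fy=2.3,interpolation=cv2.INTER_CUBIC))
E
```

```text
time_s: 11.82
eef_pos: [0.4773, -0.1673, 0.1485]
eef_rot: [-0.0, 0.629, 0.777, 0.0]
contact_force: [0.3, 0.5, -1.3]
opening: 0.0236
pos [ 0.4773 -0.1673  0.1485] q7 1.61 yaw 102.06 toolz [ 1.e-04  2.e-04 -1.e+00] F [ 0.3  0.5 -1.3] M [ 0.    0.01 -0.05] t 11.825
dtool mm [ 0.1 -0.   6. ] level twist deg [ 0.   -0.01 -0.  ]
```

View pics/wrist4c.png

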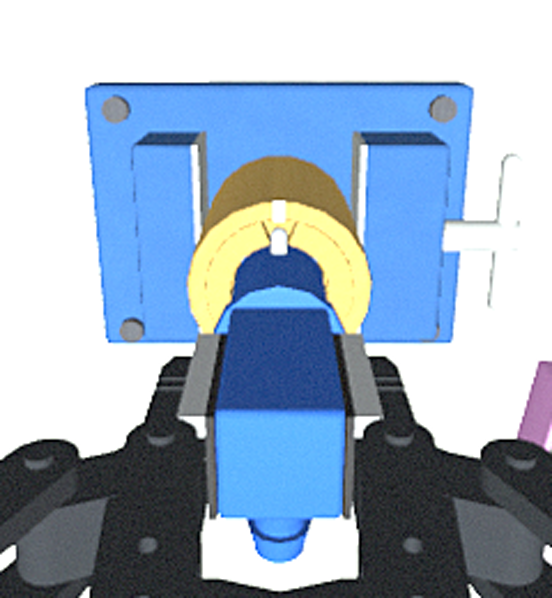

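The pin at crop (278,240) now lines up with the slot mark at (279,208), and there is no contact force. Going down gently.

```bash
python3 -m crank '[{"linear":[0,0,2.5],"twist":[0,0,0]},{"linear":[0,0,2.5],"twist":[0,0,0]},{"linear":[0,0,0],"twist":[0,0,0]}]';python3 d.py .4773 -.1673 .137; python3 -m crank '[{"linear":[0,0,2],"twist":[0,0,0]},{"linear":[0,0,0],"twist":[0,0,0]}]';python3 d.py .4773 -.1673 .137
```

```text
time_s: 12.25
eef_pos: [0.4776, -0.1674, 0.1434]
eef_rot: [0.0, 0.629, 0.777, 0.0]
contact_force: [-0.6, 0.3, -1.6]
opening: 0.0234
pos [ 0.4776 -0.1674  0.1434] q7 1.6 yaw 102.05 toolz [ 5.e-04 -0.e+00 -1.e+00] F [-0.6  0.3 -1.6] M [-0.01  0.01  0.05] t 12.25
dtool mm [ 0.2 -0.2  6.4] level twist deg [ 0.03  0.01 -0.  ]
time_s: 12.5
eef_pos: [0.4776, -0.1674, 0.1412]
eef_rot: [0.0, 0.629, 0.777, 0.0]
contact_force: [-0.7, -0.9, -2.3]
opening: 0.0235
pos [ 0.4776 -0.1674  0.1412] q7 1.6 yaw 102.05 toolz [ 5.e-04 -1.e-04 -1.e+00] F [-0.7 -0.9 -2.3] M [ 0.01 -0.01  0.01] t 12.5
dtool mm [ 0.2 -0.2  4.2] level twist deg [ 0.03  0.01 -0.  ]
```

```bash
python3 -m crank '[{"linear":[0,0,2],"twist":[0,0,0]},{"linear":[0,0,0],"twist":[0,0,0]}]';python3 d.py .4773 -.1673 .137; python3 -m crank '[{"linear":[0,0,1],"twist":[0,0,0]},{"linear":[0,0,0],"twist":[0,0,0]}]';python3 d.py .4773 -.1673 .137
```

```text
time_s: 12.75
eef_pos: [0.4776, -0.1674, 0.1391]
eef_rot: [0.0, 0.629, 0.777, 0.0]
contact_force: [-0.4, -0.6, -1.6]
opening: 0.0236
pos [ 0.4776 -0.1674  0.1391] q7 1.59 yaw 102.06 toolz [ 5.e-04  0.e+00 -1.e+00] F [-0.4 -0.6 -1.6] M [ 0.05  0.01 -0.02] t 12.75
dtool mm [ 0.1 -0.2  2.1] level twist deg [ 0.03  0.   -0.  ]
time_s: 13.0
eef_pos: [0.4776, -0.1674, 0.1381]
eef_rot: [0.0, 0.629, 0.777, 0.0]
contact_force: [0.0, -0.2, -1.5]
opening: 0.0234
pos [ 0.4776 -0.1674  0.1381] q7 1.59 yaw 102.06 toolz [ 6.e-04  0.e+00 -1.e+00] F [ 0.  -0.2 -1.5] M [-0.03 -0.02  0.02] t 13.0
dtool mm [ 0.2 -0.3  1.1] level twist deg [ 0.03  0.01 -0.  ]
```

```bash
python3 -m crank '[{"linear":[0,0,1],"twist":[0,0,0]},{"linear":[0,0,0],"twist":[0,0,0]}]';python3 d.py .4773 -.1673 .137; python3 -m crank '[{"linear":[0,0,0.7],"twist":[0,0,0]},{"linear":[0,0,0],"twist":[0,0,0]}]';python3 d.py .4773 -.1673 .137
```

```text
time_s: 13.25
eef_pos: [0.4779, -0.1675, 0.1376]
eef_rot: [0.001, 0.629, 0.777, 0.0]
contact_force: [-1.4, -0.1, 0.4]
opening: 0.0235
pos [ 0.4779 -0.1675  0.1376] q7 1.59 yaw 102.06 toolz [ 9.e-04 -6.e-04 -1.e+00] F [-1.4 -0.1  0.4] M [0.   0.21 0.02] t 13.25
dtool mm [ 0.3 -0.5  0.6] level twist deg [ 0.04  0.04 -0.  ]
time_s: 13.5
eef_pos: [0.4779, -0.1674, 0.1375]
eef_rot: [0.001, 0.629, 0.777, -0.0]
contact_force: [-0.4, -0.6, 2.0]
opening: 0.0234
pos [ 0.4779 -0.1674  0.1375] q7 1.59 yaw 102.06 toolz [ 7.0e-04 -1.2e-03 -1.0e+00] F [-0.4 -0.6  2. ] M [0.06 0.35 0.02] t 13.5
dtool mm [ 0.3 -0.6  0.5] level twist deg [ 0.02  0.08 -0.  ]
```

Bottomed at TCP z 0.1376, close to the predicted 0.137, with about 3 N. The pins are in the slots. Next I screw clockwise (+ twist about tool z) with 0.083 mm of sink per degree.

```bash
cat > s.py <<'E'
import numpy as np
from cell import sense
from scipy.spatial.transform import Rotation as Rr
s=sense();R=Rr.from_quat(np.roll(s['eef_rot'],-1)).as_matrix()
th=(102.06-np.degrees(np.arctan2(R[1,0],R[0,0])))%360
if th>350: th-=360
z=s['eef_pos'][2]
print("TH %.2f z %.4f zrel_bottom mm %.2f"%(th,z,(z-(.1376-th*.03/360))*1000),"F",s['contact_force'].round(1),"M",s['moment'].round(2),"op",s['opening'].round(4),"q7",s['joint_positions'][6].round(2),"dxy_tool",(R.T@(np.array([.4775,-.1674,z])-s['eef_pos'])*1000)[:2].round(1),"lvl",np.degrees(R.T@np.cross(R[:,2],[0,0,-1])).round(2),"t",s['time_s'])
E
python3 -m crank '[{"linear":[0.2,-0.3,-0.4],"twist":[0,0,0]},{"linear":[0,0,0],"twist":[0,0,0]}]' >/dev/null;python3 s.py
python3 -m crank '[{"linear":[0,0,0.5],"twist":[0,0,6]},{"linear":[0,0,0],"twist":[0,0,0]}]'>/dev/null; python3 s.py
python3 -m crank '[{"linear":[0,0,0.5],"twist":[0,0,6]},{"linear":[0,0,0],"twist":[0,0,0]}]'>/dev/null; python3 s.py
```

```text
Traceback (most recent call last):
  File "s.py", line 8, in <module>
    print("TH %.2f z %.4f zrel_bottom mm %.2f"%(th,z,(z-(.1376-th*.03/360))*1000),"F",s['contact_force'].round(1),"M",s['moment'].round(2),"op",s['opening'].round(4),"q7",s['joint_positions'][6].round(2),"dxy_tool",(R.T@(np.array([.4775,-.1674,z])-s['eef_pos'])*1000)[:2].round(1),"lvl",np.degrees(R.T@np.cross(R[:,2],[0,0,-1])).round(2),"t",s['time_s'])
                                                                                                                                                ^^^^^^^^^^^^^^^^^^
AttributeError: 'float' object has no attribute 'round'
Traceback (most recent call last):
  File "s.py", line 8, in <module>
    print("TH %.2f z %.4f zrel_bottom mm %.2f"%(th,z,(z-(.1376-th*.03/360))*1000),"F",s['contact_force'].round(1),"M",s['moment'].round(2),"op",s['opening'].round(4),"q7",s['joint_positions'][6].round(2),"dxy_tool",(R.T@(np.array([.4775,-.1674,z])-s['eef_pos'])*1000)[:2].round(1),"lvl",np.degrees(R.T@np.cross(R[:,2],[0,0,-1])).round(2),"t",s['time_s'])
                                                                                                                                                ^^^^^^^^^^^^^^^^^^
AttributeError: 'float' object has no attribute 'round'
Traceback (most recent call last):
  File "s.py", line 8, in <module>
    print("TH %.2f z %.4f zrel_bottom mm %.2f"%(th,z,(z-(.1376-th*.03/360))*1000),"F",s['contact_force'].round(1),"M",s['moment'].round(2),"op",s['opening'].round(4),"q7",s['joint_positions'][6].round(2),"dxy_tool",(R.T@(np.array([.4775,-.1674,z])-s['eef_pos'])*1000)[:2].round(1),"lvl",np.degrees(R.T@np.cross(R[:,2],[0,0,-1])).round(2),"t",s['time_s'])
                                                                                                                                                ^^^^^^^^^^^^^^^^^^
AttributeError: 'float' object has no attribute 'round'
```

```bash
sed -i "s/s\['opening'\].round(4)/round(float(s['opening']),4)/" s.py; python3 s.py
```

```text
TH 11.95 z 0.1366 zrel_bottom mm -0.02 F [ 0.2  0.1 -0.3] M [ 0.26  0.06 -0.06] op 0.0236 q7 1.41 dxy_tool [-0.1 -0.6] lvl [0.12 0.04 0.  ] t 14.25
```

```bash
python3 -m crank '[{"linear":[0,-0.5,0.3],"twist":[0.1,0,8]},{"linear":[0,0,0],"twist":[0,0,0]}]'>/dev/null; python3 s.py
python3 -m crank '[{"linear":[0,0,0.65],"twist":[0,0,8]},{"linear":[0,0,0],"twist":[0,0,0]}]'>/dev/null; python3 s.py
python3 -m crank '[{"linear":[0,0,0.65],"twist":[0,0,8]},{"linear":[0,0,0],"twist":[0,0,0]}]'>/dev/null; python3 s.py
```

```text
TH 19.68 z 0.1360 zrel_bottom mm 0.07 F [0.  0.2 0.4] M [ 0.13  0.02 -0.01] op 0.0234 q7 1.3 dxy_tool [-0.2 -0.1] lvl [ 0.01  0.02 -0.  ] t 14.5
TH 27.26 z 0.1354 zrel_bottom mm 0.04 F [-0.3  0.7 -0.4] M [ 0.25  0.04 -0.03] op 0.0238 q7 1.18 dxy_tool [-0.3 -0.2] lvl [ 0.02  0.02 -0.  ] t 14.75
TH 34.75 z 0.1348 zrel_bottom mm 0.10 F [ 0.1  1.1 -0.7] M [ 0.31 -0.03 -0.07] op 0.0234 q7 1.07 dxy_tool [-0.4 -0.4] lvl [ 0.04  0.02 -0.  ] t 15.0
```

```bash
python3 -m crank '[{"linear":[-0.3,-0.3,0.5],"twist":[0,0,7]},{"linear":[0,0,0],"twist":[0,0,0]}]'>/dev/null; python3 s.py
python3 -m crank '[{"linear":[-0.1,-0.1,0.6],"twist":[0,0,7]},{"linear":[0,0,0],"twist":[0,0,0]}]'>/dev/null; python3 s.py
python3 -m crank '[{"linear":[-0.1,-0.1,0.6],"twist":[0,0,7]},{"linear":[0,0,0],"twist":[0,0,0]}]'>/dev/null; python3 s.py
```

```text
TH 41.16 z 0.1343 zrel_bottom mm 0.14 F [ 0.4  1.3 -0.1] M [ 0.21 -0.06 -0.03] op 0.0236 q7 0.97 dxy_tool [-0.3 -0.2] lvl [ 0.05  0.   -0.  ] t 15.25
TH 47.59 z 0.1337 zrel_bottom mm 0.10 F [ 1.6  0.8 -0. ] M [ 0.2  -0.13  0.07] op 0.0235 q7 0.87 dxy_tool [-0.5 -0.2] lvl [ 0.06 -0.02  0.  ] t 15.5
TH 54.03 z 0.1332 zrel_bottom mm 0.13 F [ 0.4  0.1 -1.2] M [ 0.26 -0.14  0.05] op 0.0235 q7 0.77 dxy_tool [-0.6 -0.3] lvl [ 0.07 -0.03  0.  ] t 15.75
```

```bash
python3 -m crank '[{"linear":[-0.3,-0.2,0.5],"twist":[0,0,7]},{"linear":[0,0,0],"twist":[0,0,0]}]'>/dev/null; python3 s.py
python3 -m crank '[{"linear":[-0.2,-0.1,0.6],"twist":[0,0,7]},{"linear":[0,0,0],"twist":[0,0,0]}]'>/dev/null; python3 s.py
python3 -m crank '[{"linear":[-0.2,-0.1,0.6],"twist":[0,0,7]},{"linear":[0,0,0],"twist":[0,0,0]}]'>/dev/null; python3 s.py
```

```text
TH 60.46 z 0.1327 zrel_bottom mm 0.14 F [ 0.3 -0.4  0.3] M [ 0.25 -0.14  0.01] op 0.0233 q7 0.67 dxy_tool [-0.5 -0.1] lvl [ 0.07 -0.05  0.  ] t 16.0
TH 66.90 z 0.1322 zrel_bottom mm 0.18 F [ 1.   0.4 -1. ] M [ 0.16 -0.18  0.01] op 0.0235 q7 0.57 dxy_tool [-0.7 -0.1] lvl [ 0.09 -0.08 -0.  ] t 16.25
TH 73.35 z 0.1316 zrel_bottom mm 0.13 F [0.8 0.8 0.2] M [ 0.2  -0.21 -0.  ] op 0.0236 q7 0.48 dxy_tool [-0.7  0. ] lvl [ 0.08 -0.1  -0.  ] t 16.5
```

```bash
python3 -m crank '[{"linear":[-0.3,0,0.55],"twist":[0.1,-0.1,7]},{"linear":[0,0,0],"twist":[0,0,0]}]'>/dev/null; python3 s.py
python3 -m crank '[{"linear":[-0.3,0,0.55],"twist":[0,0,7]},{"linear":[0,0,0],"twist":[0,0,0]}]'>/dev/null; python3 s.py
python3 -m crank '[{"linear":[-0.2,0,0.55],"twist":[0,0,7]},{"linear":[0,0,0],"twist":[0,0,0]}]'>/dev/null; python3 s.py
```

```text
TH 79.79 z 0.1311 zrel_bottom mm 0.17 F [ 0.6  0.5 -0.8] M [ 0.17 -0.24  0.01] op 0.0237 q7 0.38 dxy_tool [-0.8  0. ] lvl [-0.02 -0.03  0.  ] t 16.75
TH 86.23 z 0.1306 zrel_bottom mm 0.14 F [ 1.6  0.3 -0.4] M [ 0.1  -0.14 -0.01] op 0.0234 q7 0.28 dxy_tool [-0.7  0.1] lvl [-0.02 -0.05  0.  ] t 17.0
TH 92.68 z 0.1303 zrel_bottom mm 0.46 F [ 0.5 -0.3 -0.6] M [ 0.13 -0.22 -0.05] op 0.0236 q7 0.18 dxy_tool [-0.8  0.1] lvl [-0.   -0.06  0.  ] t 17.25
```

```bash
python3 -m crank '[{"linear":[0,0,0],"twist":[0,0,0]}]'>/dev/null; python3 s.py
python3 -m crank '[{"linear":[-0.3,0,0.6],"twist":[0,0,4]},{"linear":[0,0,0],"twist":[0,0,0]}]'>/dev/null; python3 s.py
```

```text
TH 92.40 z 0.1303 zrel_bottom mm 0.44 F [0.2 0.3 0.5] M [ 0.11 -0.22 -0.04] op 0.0234 q7 0.18 dxy_tool [-0.8  0.2] lvl [ 0.   -0.06  0.  ] t 17.375
TH 96.07 z 0.1303 zrel_bottom mm 0.70 F [-0.6  0.2  0.9] M [ 0.22 -0.14 -0.08] op 0.0235 q7 0.12 dxy_tool [-1.1  0.1] lvl [ 0.02 -0.12 -0.  ] t 17.625
```

Sinking stopped at z = 0.1303 (about 88° of turn), although a further 0.6 mm was commanded, and Fz is creeping up. That fits the preloaded 8 N seal. I'll check that z stays there while the pins take up the play.

```bash
python3 -m crank '[{"linear":[0,0,1],"twist":[0,0,0]},{"linear":[0,0,0],"twist":[0,0,0]}]'>/dev/null; python3 s.py
python3 -m crank '[{"linear":[0,0,0.5],"twist":[0,0,6]},{"linear":[0,0,0],"twist":[0,0,0]}]'>/dev/null; python3 s.py
```

```text
TH 95.75 z 0.1301 zrel_bottom mm 0.50 F [-0.7 -0.4  5. ] M [ 0.25  0.23 -0.04] op 0.024 q7 0.13 dxy_tool [-1.2  0. ] lvl [ 0.05 -0.1   0.  ] t 17.875
TH 101.55 z 0.1298 zrel_bottom mm 0.70 F [ 0.3 -0.6  0.6] M [ 0.16 -0.18 -0.07] op 0.0238 q7 0.04 dxy_tool [-1.4  0.1] lvl [ 0.05 -0.14 -0.  ] t 18.125
```

```bash
python3 -m crank '[{"linear":[0,0,0],"twist":[0,0,0]}]'>/dev/null; python3 s.py
python3 -m crank '[{"linear":[0,0,-0.8],"twist":[0,0,0]},{"linear":[0,0,0],"twist":[0,0,0]}]'>/dev/null; python3 s.py
python3 -m crank '[{"linear":[0,0,0.8],"twist":[0,0,0]},{"linear":[0,0,0],"twist":[0,0,0]}]'>/dev/null; python3 s.py
python3 -m crank '[{"linear":[0,0,1.5],"twist":[0,0,0]},{"linear":[0,0,0],"twist":[0,0,0]}]'>/dev/null; python3 s.py
```

```text
TH 101.39 z 0.1298 zrel_bottom mm 0.68 F [0.9 0.1 1.4] M [ 0.12 -0.15 -0.07] op 0.0234 q7 0.04 dxy_tool [-1.4  0.1] lvl [ 0.06 -0.13  0.  ] t 18.25
TH 101.25 z 0.1299 zrel_bottom mm 0.71 F [0.8 0.8 0.5] M [ 0.09 -0.4  -0.06] op 0.0233 q7 0.04 dxy_tool [-1.4  0.1] lvl [ 0.02 -0.14 -0.  ] t 18.5
TH 101.21 z 0.1299 zrel_bottom mm 0.71 F [ 0.1  0.6 -0.2] M [ 0.18 -0.17 -0.06] op 0.0236 q7 0.04 dxy_tool [-1.5  0.1] lvl [ 0.04 -0.12  0.  ] t 18.75
TH 101.17 z 0.1297 zrel_bottom mm 0.52 F [-0.8  1.2  5. ] M [ 0.3   0.42 -0.02] op 0.0237 q7 0.04 dxy_tool [-1.5  0.1] lvl [ 0.1 -0.1  0. ] t 19.0
```

Blocked in both directions: up by the top of the groove, down by the seal. First contact was therefore at about 88.5°, so the target is about 133.5°.

```bash
for i in 1; do python3 -m crank '[{"linear":[0,0,0.5],"twist":[0,0,6]},{"linear":[0,0,0.5],"twist":[0,0,6]},{"linear":[0,0,0],"twist":[0,0,0]}]'>/dev/null; python3 s.py; done
python3 -m crank '[{"linear":[0,0,0.5],"twist":[0,0,6]},{"linear":[0,0,0],"twist":[0,0,0]}]'>/dev/null; python3 s.py
```

```text
TH 113.34 z 0.1289 zrel_bottom mm 0.78 F [ 1.4  0.3 -0.1] M [ 0.18 -0.37 -0.13] op 0.0238 q7 -0.15 dxy_tool [-1.5  0.4] lvl [ 0.12 -0.14  0.  ] t 19.375
TH 119.14 z 0.1285 zrel_bottom mm 0.81 F [ 1.1 -0.3  0.1] M [ 0.07 -0.29 -0.05] op 0.0235 q7 -0.24 dxy_tool [-1.5  0.5] lvl [ 0.12 -0.15 -0.  ] t 19.625
```

```bash
python3 -m crank '[{"linear":[0,0,0.5],"twist":[0,0,6]},{"linear":[0,0,0],"twist":[0,0,0]}]'>/dev/null; python3 s.py
python3 -m crank '[{"linear":[0,0,0.5],"twist":[0,0,6]},{"linear":[0,0,0],"twist":[0,0,0]}]'>/dev/null; python3 s.py
```

```text
TH 124.83 z 0.1281 zrel_bottom mm 0.94 F [ 1.9  0.  -0.1] M [ 0.18 -0.24 -0.07] op 0.0238 q7 -0.33 dxy_tool [-1.5  0.6] lvl [ 0.12 -0.16  0.  ] t 19.875
TH 130.43 z 0.1275 zrel_bottom mm 0.81 F [ 0.2  0.9 -0.3] M [ 0.09 -0.31 -0.14] op 0.0234 q7 -0.41 dxy_tool [-1.4  0.7] lvl [ 0.11 -0.16  0.  ] t 20.125
```

```bash
python3 -m crank '[{"linear":[0,0,0.3],"twist":[0,0,3.8]},{"linear":[0,0,0],"twist":[0,0,0]},{"linear":[0,0,0],"twist":[0,0,0]}]'>/dev/null; python3 s.py
python3 - <<'E'
from cell import sense,optics; import cv2,pickle
for n in("wrist","top"):
  f=optics.grab_frame(n);pickle.dump(f,open(f"pics/{n}5.pkl","wb"));cv2.imwrite(f"pics/{n}5.png",f["img"][:,:,::-1])
c=cv2.imread("pics/wrist5.png")[100:360,200:440];cv2.imwrite("pics/wrist5c.png",cv2.resize(cv2.convertScaleAbs(c,alpha=1.8,beta=10),None,fx=2.3,fy=2.3,interpolation=cv2.INTER_CUBIC))
E
python3 s.py
```

```text
TH 133.62 z 0.1273 zrel_bottom mm 0.86 F [0.8 1.7 0.7] M [ 0.12 -0.26 -0.17] op 0.0232 q7 -0.46 dxy_tool [-1.4  0.8] lvl [ 0.11 -0.17 -0.  ] t 20.5
TH 133.68 z 0.1273 zrel_bottom mm 0.87 F [ 1.7  0.3 -0.5] M [ 0.12 -0.26 -0.03] op 0.0236 q7 -0.47 dxy_tool [-1.4  0.8] lvl [ 0.1  -0.17 -0.  ] t 20.6
```

View pics/wrist5c.png

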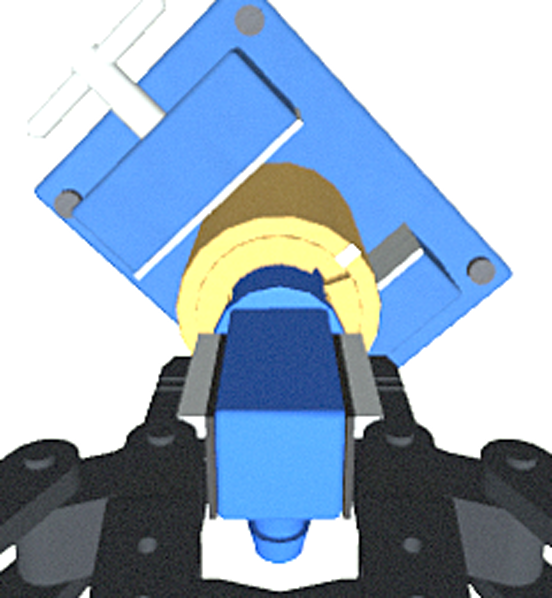

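The head sits at the same pixels as before (far edge row 310, near edge row 517), so it hasn't slipped. The turn stands at 45° past contact. Releasing.

```bash
python3 -m crank '[{"linear":[0,0,0],"twist":[0,0,0]},{"linear":[0,0,0],"twist":[0,0,0]},{"linear":[0,0,0],"twist":[0,0,0]},{"linear":[0,0,0],"twist":[0,0,0]},{"linear":[0,0,0],"twist":[0,0,0]}]' 100; python3 s.py
python3 -m crank '[{"linear":[0,0,-10],"twist":[0,0,0]},{"linear":[0,0,-20],"twist":[0,0,0]},{"linear":[0,0,-30],"twist":[0,0,0]},{"linear":[0,0,-30],"twist":[0,0,0]},{"linear":[0,0,-20],"twist":[0,0,0]},{"linear":[0,0,0],"twist":[0,0,0]}]'; python3 s.py
python3 - <<'E'
from cell import sense,optics; import cv2,pickle
for n in("wrist","side"):
  f=optics.grab_frame(n);pickle.dump(f,open(f"pics/{n}6.pkl","wb"));cv2.imwrite(f"pics/{n}6.png",f["img"][:,:,::-1])
c=cv2.imread("pics/side6.png")[180:390,230:390];cv2.imwrite("pics/side6c.png",cv2.resize(cv2.convertScaleAbs(c,alpha=1.8,beta=10),None,fx=2.8,fy=2.8,interpolation=cv2.INTER_CUBIC))
E
```

```text
time_s: 21.22
eef_pos: [0.4776, -0.1677, 0.1267]
eef_rot: [0.002, 0.962, -0.272, -0.0]
contact_force: [0.2, 0.5, 0.1]
opening: 0.0852
TH 133.58 z 0.1267 zrel_bottom mm 0.22 F [0.2 0.5 0.1] M [-0.01  0.04 -0.03] op 0.0852 q7 -0.46 dxy_tool [-0.3 -0.2] lvl [ 0.19 -0.03 -0.  ] t 21.225
time_s: 21.98
eef_pos: [0.4782, -0.167, 0.2431]
eef_rot: [0.002, 0.963, -0.271, 0.001]
contact_force: [0.7, -0.8, 0.5]
opening: 0.0855
TH 133.51 z 0.2431 zrel_bottom mm 116.64 F [ 0.7 -0.8  0.5] M [-0.03  0.01  0.04] op 0.0855 q7 -0.38 dxy_tool [-0.4  0.7] lvl [ 0.16 -0.12 -0.  ] t 21.975
```

View pics/wrist6.png

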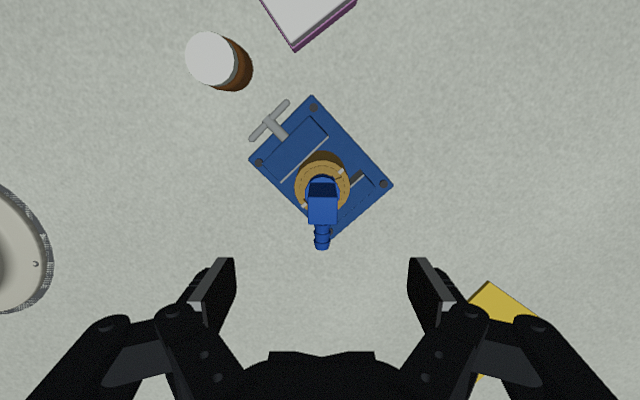

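View pics/side6c.png

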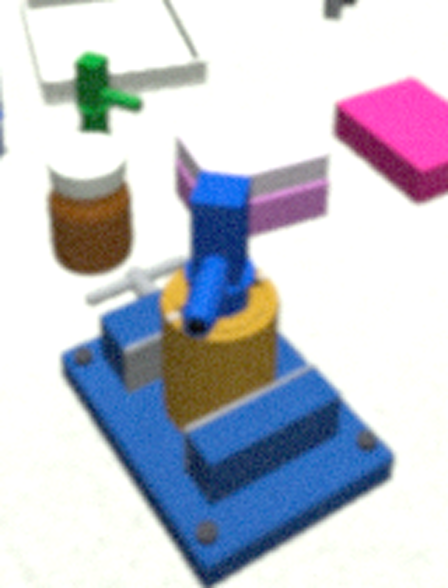

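Released: the elbow stands upright in the port and the neighbours have not moved. Final check of barb yaw and head position by rays.

Run:
```python
import pickle,cv2,numpy as np
from h import *
f=pickle.load(open("pics/wrist6.pkl","rb"))
hsv=cv2.cvtColor(f["img"],cv2.COLOR_RGB2HSV); H,S,V=[hsv[...,i].astype(int) for i in range(3)]
blue=((H>100)&(H<130)&(S>120)&(V>135)); roi=np.zeros_like(blue);roi[175:255,305:340]=1
b=blue&roi
# head z: foot = 0.1303-0.0649-0.0031 ; head top = foot+0.094
zt=.1272-.0649+.094; zb=.1272-.0649+.058
for t in (125,135,145):
  n,l,st,ce=cv2.connectedComponentsWithStats((roi&(H>100)&(H<130)&(S>120)&(V>t)).astype(np.uint8))
  print([(st[i].tolist(),ce[i].round(1).tolist()) for i in range(1,n) if st[i,4]>40])
for r in range(190,252,5):
  c=np.where((roi&(H>100)&(H<130)&(S>120))[r])[0]; print(r,c.min(),c.max()) if len(c) else None
h=ray(f,(322.5,209.5),zt);t=ray(f,(321.8,249),zb);print(h.round(4),t.round(4),np.degrees(np.arctan2(*(t-h)[1::-1])).round(1),np.linalg.norm((t-h)[:2]).round(4),"expected yaw",12.1-133.6)
cv2.imwrite("pics/w6c.png",cv2.resize(cv2.convertScaleAbs(f["img"][150:255,280:370,::-1],alpha=1.5,beta=10),None,fx=5.6,fy=5.6,interpolation=cv2.INTER_CUBIC))
```

```text
[([311, 177, 24, 6, 86], [322.5, 179.7]), ([305, 183, 35, 51, 956], [321.9, 210.5]), ([317, 234, 12, 9, 81], [322.1, 238.0]), ([317, 244, 11, 6, 61], [321.8, 246.4])]
[([311, 177, 24, 6, 79], [322.4, 179.7]), ([308, 184, 32, 41, 794], [322.6, 209.5]), ([318, 226, 10, 8, 64], [322.1, 229.3]), ([318, 235, 10, 8, 62], [322.1, 238.4]), ([318, 244, 9, 6, 46], [322.1, 246.6])]
[([311, 177, 22, 5, 72], [321.8, 179.6]), ([308, 198, 29, 27, 728], [322.1, 210.3])]
190 305 339
195 305 338
200 306 337
205 308 336
210 305 339
215 306 339
220 308 339
225 314 339
230 315 339
235 315 335
240 314 329
245 315 328
[ 0.4791 -0.1665  0.1563] [ 0.4511 -0.2115  0.1203] -121.9 0.0529 expected yaw -121.5
```

View pics/w6c.png

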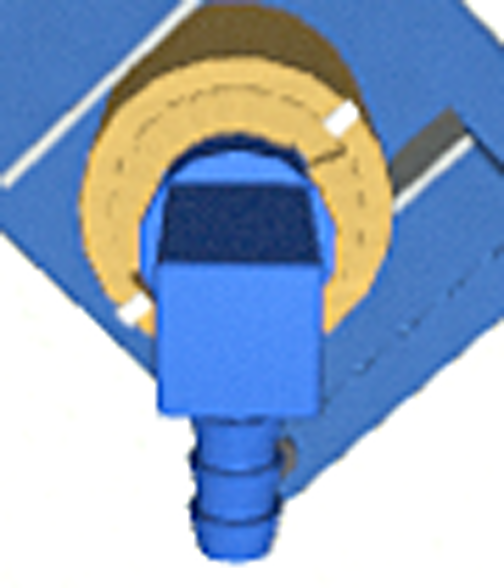

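The crop shows the barb pointing straight down the image, with a yaw of −121.9° against −121.5° expected. The head is centred over the port and nothing touches the robot, so I'm handing in.

```bash
python3 -c "
from cell import finish_job; print(finish_job())"
```

```text
the job is handed in; nothing more can be done
None
```

The blue elbow is screwed into the brass port, turned about 45° past first contact with the seal, and released. I handed the job in at about 22 s of the 72 s limit; it gave no verdict.

- **Grasp and fit:** I gripped the larger blue elbow from the tray by its ±y flats. The wrist camera put it 1.9 mm off the port axis, so I corrected that before lowering. The pins bottomed in the slots at about 0.5 mm above the predicted height.
- **Seal contact:** Sinking stopped at about 88.5° of turn. Pushing down then met resistance (about 5 N), and pulling up was blocked too, which fits the seal below and the groove top above. The small changes in wrist force alone did not settle it.
- **Final turn:** The turn ended at 133.6°, compressing the seal by about 3 mm. I estimate about 15.7 N on the seal, but could not measure it directly.
- **Last checks:**
  - The barb yaw was −121.9° against −121.5° expected, and the elbow stood upright with its head centred over the port.
  - The gripper was open and well clear.
  - By eye, the jar, tip box and slide box had not moved; I did not measure them.
- **Disagreements:**
  - The raw ray positions of the port from the top and wrist cameras differed by about 2 mm, so I used the wrist view.
  - While turning, the tool drifted up to about 1.5 mm sideways from my assumed axis, with under 2 N of side force.

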